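# Cam-lock a microplate carrier onto a shaker deck

## Task

Take the flat-blade screwdriver (the one with the square handle) from the tool stand, seat its blade in the slot of the cam disc on the shaker and turn it clockwise, so that the cam grabs the carrier's bolt head and draws the carrier snugly against its two buffers. Stop as soon as it goes tight, without forcing it; use only the screwdriver in the slot, not pushing the carrier or touching the cam with the gripper. Then put the screwdriver back upright in the hole of the stand that it came from, let go of it, and leave everything else where it is.

Things in the scene. Friction and masses are not known exactly. Their poses are not given: they have to be found in the camera images.
- driver: Flat-blade screwdriver, 110 g, hanging upright, tip down, in one of the stand's holes by the underside of its handle; lift it straight up. Origin at the blade's tip, z up along the tool. Round steel shank, 8 mm thick, up to 70 mm; black square handle, 26 x 26 mm with flats facing its x and y, from 70 to 138 mm above the tip; grip it about 118 mm above the tip.
- blade_tip (a point): The middle of the driver's blade tip, axes as the driver. Blade 14 mm wide along y, 3 mm thick along x, 14 mm long, the last 4 mm only 12 x 1.8 mm.
- cam: Cam lock: round steel disc, 44 mm across, turning about a vertical axis in its housing, with spiral jaws beneath that catch the bolt head. Origin on the axis at deck-top level; its top face is 40 mm above it. x runs along the slot to a small black mark. Starts open, x 0.08 to 0.25 rad clockwise of the deck's x; goes tight 0.4 to 1.15 rad farther clockwise (seen from above).
- slot (a point): Centre of the screwdriver slot at the disc's top face, axes as the cam. Slot 17 mm long (x), 5 mm wide, 7 mm deep: 1 to 1.5 mm play round the blade, 0.15 rad backlash. Turning takes a steady 0.10 to 0.15 N m; past contact with the buffers it rises by about 0.06 N m per 10 N of clamping, over some 0.15 rad; about 0.2 N m is snug. The cam stays put when left; turned on, it crushes the buffers.
- deck: White bench shaker, 270 x 150 mm, deck top 40 mm above the bench; fixed. Origin on the bench under the cam axis, x towards the carrier. An aluminium cam housing with 80 mm high top stands on its -x end; two guide rails hold the carrier sideways.
- buffers: Two rubber-faced stops, 20 mm high, 43 mm either side of the deck's middle line, fixed to the deck about 40 mm from the cam axis. Origin on the deck top midway between their faces, x towards the carrier. Their exact place differs by up to 1.6 mm from time to time.
- carrier: Grey, slippery plastic microplate carrier, 140 x 108 x 32 mm with its clear 96-well plate, 0.25 to 0.49 kg, loose between the rails, 1 to 3.4 mm short of the buffers. Origin under its centre; its front face is at x = -70 mm. A steel bolt of 5 mm sticks out of that face, 16 mm up, and ends in a T head 101 mm from the origin, which already stands in the cam's mouth.
- stand: White tool block, 60 x 160 x 78 mm, fixed. Origin under its centre. Two square through-holes, 18 mm wide, at y = -45 and y = +45 mm, lightly chamfered; the two tools hang in them by their handles, tips 8 mm above the bench, swapped at random.
- nut_spinner: Bystander: a tool with a round black handle, 25 mm across and 134 mm long, in the other hole of the stand. Origin at its tip.
- beaker: Bystander: empty glass beaker, 64 mm across, 80 mm high.
- film_roll: Bystander: roll of sealing film, 76 mm across, 50 mm high.
- tip_box: Bystander: open blue box, 120 x 85 x 50 mm.
- reagent_jar: Bystander: amber jar, 50 mm across, 70 mm high.
- plate_stack: Bystander: stack of clear plates, 128 x 86 x 42 mm.
- marker: Bystander: marker pen lying on the bench, 120 mm long.

How it is judged (in metres and radians):
On the way, in this order (a step that is already met when the one before it is completed fails the run):
1. the driver's blade is seated in the cam slot (z of blade_tip in the frame of cam below 0.036 m and horizontal distance between blade_tip and cam below 0.005 m and angle between driver's own z axis and vertical below 0.12 rad), for 0.2 s.
2. turned by the driver, the cam holds the carrier tight against the buffers (z of blade_tip in the frame of cam below 0.037 m and horizontal distance between blade_tip and cam below 0.005 m and contact force between carrier and buffers above 5 N), for 0.1 s.
At the end, for the whole second after the job is handed in: the carrier presses on the buffers with over 3 N; the screwdriver is upright within 0.1 rad, hanging in its hole (within 4 mm of fully down), within 12 mm of where it started, and at rest (contact force between carrier and buffers above 3 N and z of driver in the frame of stand below 0.012 m and angle between driver's own z axis and vertical below 0.1 rad and distance of driver from where it was at the start of the episode below 0.012 m and linear speed of driver below 0.02 m/s); the robot touches nothing.
It fails at once if the carrier is pressed against the buffers with over 35 N (overtightened) (contact force between carrier and buffers above 35 N).
It fails at once if the screwdriver is forced against the cam with over 90 N (contact force between driver and cam above 90 N).
It fails at once if the fingers push the cam or the carrier (contact force between the fingers and cam above 2 N or contact force between the fingers and carrier above 2 N).
It fails at once if the screwdriver pushes the carrier (contact force between driver and carrier above 3 N).
It fails at once if a bystander is moved by over 25 mm (distance of any of nut_spinner, beaker, film_roll, tip_box, reagent_jar, plate_stack, marker from where it was at the start of the episode above 0.025 m).
It also fails if it takes over 61 s, if anything falls off the work surface, if the arm or the gripper's body presses on something with over 40 N, if the wrist force passes 120 N, or if a joint passes its speed limit or range.

## Robot

A 7-joint arm with a two-finger parallel gripper is mounted at the origin on the work surface. World frame = base frame: x ahead of the robot, y to its left, z up, the work surface at z = 0. Lengths are in mm, angles in rad, forces in N, time in s.
With the tool pointing down it reaches from about 400 to 875 mm from the base axis. Payload 4.4 kg.
Tool frame: the origin (TCP) lies on the centre line of the jaws, within the pads' length; the fingertips stand 25 mm ahead of it and the grasp point (between the pads) lies 6 mm ahead of it (ctrl.finger_overhang is the distance from the TCP to the fingertips, in mm); z points along the fingers, y is the line along which they close (so a half turn about z gives the same grasp; the last joint's range is limited). The gripper opens to 85 mm and grips with 20 to 120 N. Pads are 22 mm wide; open, the fingers measure 114 mm over their backs; the gripper's body (76 mm by 85 mm) begins 54 mm behind the grasp point. The pads swing forward as they close: fully open they stand 13 mm farther back than shut.
Start: joints at [1.152, 0.628, 0.038, 1.517, -0.027, 0.996, -0.02], TCP at [224.619, -609.97, 256.313] pointing down, gripper open.
Joint ranges: [-3.06, 3.06], [-0.37, 2.12], [-1.25, 1.32], [0.18, 2.47], [-1.1, 4.24], [0.23, 1.98], [-2.94, 2.94]. Speed limits (rad/s): [2.57, 2.57, 3.14, 3.14, 3.14, 3.14, 3.14].

## Interface

Orientations are given as [roll, pitch, yaw] about the fixed x, y, z axes, in that order (R = Rz(yaw) Ry(pitch) Rx(roll)).
In Python, from cell import ctrl gives the robot as it stands. The module is installed in compiled form; this text tells all that it offers.
- The arm moves only by the tool play_rows, never from a script. Its argument "targets" is a list of rows, each a list of 5 numbers: the closure, from 0 (fully open) to 1 (shut), then the shift along the tool's x, y, z in cm, then the turn about the tool's z in degrees. In form: [[gripper, dx, dy, dz, spin], ...]. A call has 1 to 10 rows; each row is the pose to reach, as a shift and turn from the pose commanded when the call began, along the tool's axes at that moment; what a row does not reach only later rows make up. A row lasts 1/10 s, in which the tool goes at most 50 mm and 8.59 degrees, less where a joint would pass 70% of its speed; a pose out of reach is approached as far as the arm can. A call with a gripper value outside its range is refused whole. The fingers move at their own pace and stop on an object; the grip force is fixed at half the most. Time passes only in rows, so rows that repeat a pose let the fingers close. It gives the time, the measured TCP pose, the force, the opening and the grip force at its end, in the units of the state.
- ctrl.read_state(): the state, without advancing time (a new reading comes with each control period).
- ctrl.get_image(name): name is "scene" or "top"; returns (picture, depth): 480x640x3 uint8, red, green, blue; 480x640 float32, mm along the optical axis (not along the pixel's ray), 0 where there is no reading.
- ctrl.calibration(name): a dict with "vfov" (degrees; the focal length in pixels is half the picture's height over the tangent of half this angle, whatever the lens; pixels are square), "cx", "cy" (the principal point, pixels), "extrinsics" (4x4, takes a point from camera to world coordinates). Camera axes: x right, y down, z forward; pixel columns grow to the right and rows downward; lengths in mm; the calibration is good to about 2 mm. A picture is of the moment at which its call begins. calibration takes no time and is no camera call.
- ctrl.finish_job(): hands the job in; it is judged then, once.
Trained networks look in the newest picture that a camera, given by its name, has taken for a name from the list of things; names that differ only in an ending like _2 or _b are one class to them, and where a whole thing is asked for, a point or a joint stands for the part that bears it (a point fixed in the world has none). Each returns a list of dicts, best first, with "confidence" (0 to 1); they miss things now and then, are a little off and sometimes report something else, mostly with a low value. They report only what shows in the picture. A call takes as long as a camera call.
- ctrl.search_frame(camera, name): "bbox" ([left, top, right, bottom] in pixels, round what is visible of it).
- ctrl.trace(camera, name): "pixels" (480x640 bool, what is visible of it) and "bbox" ([left, top, right, bottom] in pixels, round what is visible of it).
The state is a dict: "clock": time; "qpos": joint angles; "qd": joint speeds; "tau": joint torques, N m; "eef_pos": TCP position; "tool_rot": TCP orientation; "force": force on the tool from outside, world axes, zero at the start; "torque": the same for the moment, N m; "width": finger opening in mm; "gripper_force": force on a finger pad.
Only numpy, scipy, OpenCV 4.12 (cv2) and the standard library are available. Lean on these libraries where they do the work, as an engineer would, in place of code of your own. Each camera call takes 0.05 s, during which the arm holds its last target. There are 200 camera calls.

## Working session

There is one attempt and no reset: what is moved stays moved. The work goes in short steps, Python scripts to look and compute and a tool call to move; the robot and the scene stay as the last step left them, time stands still between calls to the robot, and variables do not carry over. Pictures are saved under pics/ and viewed, at most 10 in all, crops included, and the job is handed in when it is done.

Besides the shell and the picture viewer there is one more tool, called in YAML: its name, and indented under it one key for each argument. play_rows: Moves the arm, as the interface text tells. Its arguments: {"type":"object","properties":{"targets":{"type":"array"}},"required":["targets"]}

```bash
mkdir -p pics; cat > h.py <<'E'
import numpy as np, cv2
from cell import ctrl
def cal(n):
    c=ctrl.calibration(n); f=240/np.tan(np.radians(c["vfov"])/2); return f,c["cx"],c["cy"],np.array(c["extrinsics"])
def cloud(n,d):
    f,cx,cy,T=cal(n); v,u=np.mgrid[:480,:640]
    P=np.stack([(u-cx)*d/f,(v-cy)*d/f,d],-1); return P@T[:3,:3].T+T[:3,3]
def atz(n,u,v,z):
    f,cx,cy,T=cal(n); r=T[:3,:3]@np.array([(u-cx)/f,(v-cy)/f,1]); return T[:3,3]+r*(z-T[2,3])/r[2]
def proj(n,p):
    f,cx,cy,T=cal(n); q=T[:3,:3].T@(np.array(p)-T[:3,3]); return f*q[0]/q[2]+cx,f*q[1]/q[2]+cy
E
python3 - <<'E'
from h import *
for n in("scene","top"):
    im,d=ctrl.get_image(n); cv2.imwrite(f"pics/{n}0.png",im[:,:,::-1]); C=cloud(n,d)
    f,cx,cy,T=cal(n); print(n,f,T.round(3).tolist())
    for k in("driver","nut_spinner","cam","stand","deck","carrier"):
        for r in ctrl.trace(n,k)[:2]:
            m=r["pixels"]&(d>0); p=C[m]; 
            if len(p): print(k,round(r["confidence"],2),r["bbox"],p.mean(0).round(),np.percentile(p,2,0).round(),np.percentile(p,98,0).round())
s=ctrl.read_state();print(s)
E
```

```text
scene 515.7063487334116 [[-0.628, 0.667, -0.402, 920.439], [0.778, 0.547, -0.308, 312.875], [0.014, -0.506, -0.862, 985.042], [0.0, 0.0, 0.0, 1.0]]
driver 0.59 [254.3, 150.9, 268.6, 185.5] [ 445. -203.  121.] [ 429. -218.   83.] [ 454. -194.  148.]
driver 0.18 [375.4, 279.7, 400.5, 305.4] [490. 163.  73.] [467. 142.  42.] [508. 183.  82.]
nut_spinner 0.67 [231.6, 127.9, 249.1, 157.3] [ 418. -289.  113.] [ 405. -302.   77.] [ 427. -282.  142.]
nut_spinner 0.62 [356.8, 283.5, 392.3, 324.2] [521. 158.  57.] [499. 106.  48.] [538. 201.  62.]
cam 0.78 [377.3, 278.2, 401.0, 304.4] [490. 163.  73.] [467. 144.  42.] [508. 183.  82.]
cam 0.29 [406.3, 239.9, 457.5, 272.6] [327. 175.   9.] [310. 116.  -3.] [338. 230.  16.]
stand 0.86 [223.6, 135.0, 284.6, 215.5] [ 444. -234.   57.] [ 390. -330.    1.] [ 476. -168.   80.]
deck 0.69 [285.4, 255.2, 433.6, 386.4] [541. 159.  45.] [417.  47.  11.] [688. 242.  80.]
deck 0.45 [353.3, 279.5, 393.5, 326.4] [520. 156.  56.] [499. 103.  41.] [538. 202.  62.]
carrier 0.83 [294.7, 282.6, 385.5, 364.6] [598. 131.  66.] [519.  66.  43.] [666. 189.  74.]
top 5
[... 733 characters left out ...]
 'qpos': array([ 1.15225569,  0.62834723,  0.03849091,  1.51737549, -0.02701395,
        0.99629703, -0.01999443]), 'qd': array([-1.33201841e-03,  5.27711889e-05,  1.14934707e-03, -4.15518417e-04,
        2.04614750e-03,  3.52541874e-04,  3.42593165e-04]), 'tau': array([ 2.44030816e-04, -5.63113654e+01,  1.22556388e+00, -1.93747741e+01,
        1.10011571e-02,  1.42201421e-03,  2.48865905e-05]), 'eef_pos': array([ 224.6009375 , -609.99614238,  256.35533818]), 'tool_rot': array([ 3.14150294e+00, -5.79578393e-05,  3.52721529e-01]), 'force': array([-0.3313515 ,  0.54857199,  0.33724658]), 'torque': array([-0.00624559, -0.02467074, -0.04348261]), 'gripper_force': 0.0, 'width': 85.51327717756459}
```

View pics/top0.png

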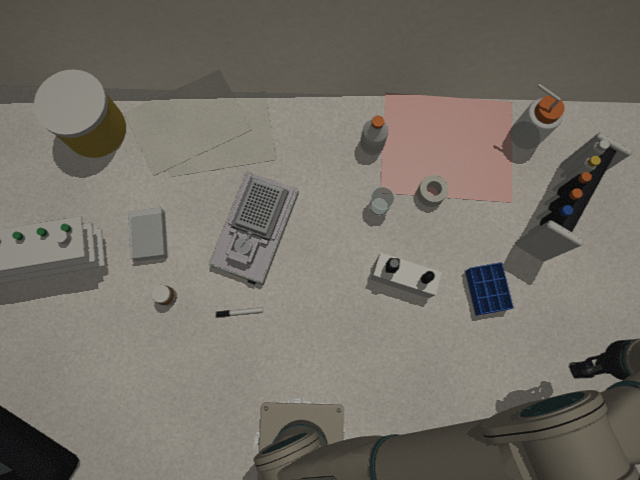

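View pics/scene0.png

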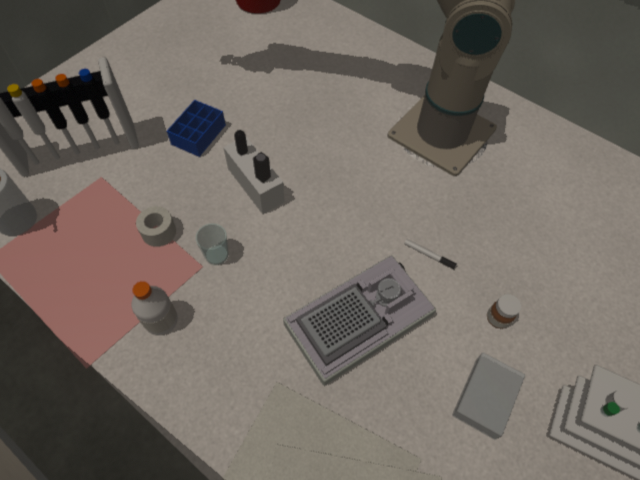

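```bash
cat > m.py <<'E'
from h import *
def rect(p): 
    r=cv2.minAreaRect(p[:,:2].astype(np.float32)); return np.round(r[0],1),np.round(r[1],1),round(r[2],1)
for n in("scene","top"):
    im,d=ctrl.get_image(n); C=cloud(n,d); Z=C[...,2]
    for k,lo,hi in(("driver",141,155),("nut_spinner",137,150),("stand",74,82),("cam",77,84),("carrier",67,80),("deck",37,43)):
        r=ctrl.trace(n,k)[0]; m=cv2.dilate(r["pixels"].astype(np.uint8),np.ones((3,3)))>0
        p=C[m&(Z>lo)&(Z<hi)]
        if len(p)>3: print(n,k,round(r["confidence"],2),len(p),p.mean(0).round(1),np.median(p[:,2]).round(1),*rect(p))
    a=[]
    for p in((490,163,80),(440,-205,147)):
        u,v=map(int,proj(n,p)); c=im[v-25:v+25,u-33:u+33]; a.append(cv2.resize(c,(792,600),interpolation=cv2.INTER_CUBIC)[:,:,::-1]); print(u-33,v-25)
    a=[cv2.resize(x,(396,300)) for x in a]
    b=np.hstack(a); out=b if n=="scene" else np.vstack([out,b])
cv2.imwrite("pics/crop.png",out)
E
python3 m.py
```

```text
scene driver 0.6 119 [ 440.8 -207.   145.1] 145.1 [ 440.8 -208.4] [27.2 26. ] 84.7
scene nut_spinner 0.54 44 [ 415.3 -293.   139.6] 139.3 [ 414.5 -294.1] [19.7 17.4] 33.7
scene stand 0.69 962 [ 434.7 -246.5   77. ] 76.9 [ 427.2 -250.9] [162.9  61.3] 73.3
scene cam 0.82 355 [486.8 164.   79.1] 78.9 [486.5 167. ] [53.2 46.9] 65.3
scene carrier 0.57 2814 [596.9 127.3  71. ] 71.0 [595.  126.5] [ 86.4 128.7] 71.9Traceback (most recent call last):
  File "m.py", line 7, in <module>
    r=ctrl.trace(n,k)[0]; m=cv2.dilate(r["pixels"].astype(np.uint8),np.ones((3,3)))>0
      ~~~~~~~~~~~~~~~^^^
IndexError: list index out of range
```

```bash
sed -i 's/r=ctrl.trace(n,k)\[0\];/R=ctrl.trace(n,k)\n        if not R: continue\n        r=R[0];/' m.py; python3 m.py
```

```text
scene driver 0.9 126 [ 441.4 -206.7  144.9] 145.0 [ 441.  -207.5] [27.1 25.9] 86.0
scene nut_spinner 0.71 40 [ 414.5 -294.2  139.3] 139.3 [ 413.9 -294.4] [16.1 17.4] 44.1
scene stand 0.66 935 [ 434.9 -246.6   77. ] 77.0 [ 427.2 -251.7] [163.1  61.4] 73.5
scene cam 0.69 351 [486.5 163.7  79.3] 79.2 [486.6 166.6] [51.3 46.6] 65.5
scene carrier 0.81 2801 [596.8 127.4  71. ] 70.9 [594.9 126.3] [ 86.4 128. ] 71.9
scene deck 0.8 2493 [533.3 160.6  39.3] 39.2 [549.2 142. ] [148.2 268. ] 71.9
355 264
228 132
top driver 0.48 105 [ 438.2 -208.2  145.1] 145.0 [ 439.1 -207.9] [24.4 25.5] 88.2
top nut_spinner 0.51 43 [ 413.4 -294.7  139.8] 139.7 [ 413.5 -294. ] [16.7 18.4] 26.0
top stand 0.79 973 [ 423.8 -252.6   77.2] 77.0 [ 426.2 -252. ] [159.9  61.3] 73.5
top cam 0.83 171 [484.9 160.6  79.5] 79.4 [481.8 157.7] [53.9 42.1] 41.6
top carrier 0.57 1433 [592.8 126.   71.1] 71.0 [593.4 126.1] [ 86.4 128.5] 71.8
top deck 0.73 1339 [502.7 149.7  39.5] 39.3 [546.7 141. ] [148.5 269.3] 71.4
208 218
359 237
```

View pics/crop.png

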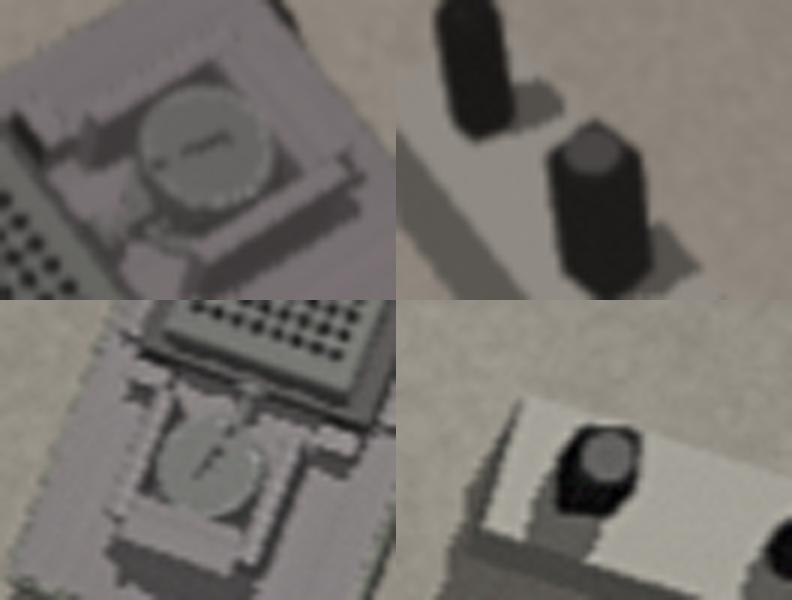

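```bash
cat > fit.py <<'E'
from h import *
from scipy.optimize import differential_evolution
import sys
def hull(n,x,y,a,z0,z1,s=16):
    c,q=np.cos(a),np.sin(a)
    P=[proj(n,(x+c*i-q*j,y+q*i+c*j,z)) for i in(-13,13) for j in(-13,13) for z in(z0,z1)]
    return P
def silh(n,P,box,S=6):
    m=np.zeros(((box[3]-box[1])*S,(box[2]-box[0])*S),np.uint8)
    h=cv2.convexHull(((np.array(P)-box[:2]+.5)*S).astype(np.float32)).astype(int); cv2.fillPoly(m,[h],255); return cv2.resize(m,None,fx=1/S,fy=1/S,interpolation=cv2.INTER_AREA)/255.
if __name__=="__main__":
  for n in("scene","top"):
    im,d=ctrl.get_image(n); g=im.mean(2)
    u,v=map(int,proj(n,(440,-208,115))); b=[u-16,v-26,u+16,v+26]
    C=cloud(n,d)[b[1]:b[3],b[0]:b[2]]; gg=g[b[1]:b[3],b[0]:b[2]]
    m=((gg<62)|(C[...,2]>141)).astype(float)
    k,l=cv2.connectedComponents(m.astype(np.uint8)); m=(l==l[26,16]).astype(float)
    m=cv2.morphologyEx(m,cv2.MORPH_CLOSE,np.ones((3,3)))
    f=lambda p:((silh(n,hull(n,p[0],p[1],p[2],78,146),b)-m)**2).sum()
    r=differential_evolution(f,[(430,450),(-218,-198),(-.79,.79)],seed=1,maxiter=60,polish=False)
    print(n,r.x.round(2),r.fun,m.sum(), [round(min(f([r.x[0]+i,r.x[1]+j,a]) for i in(-1,0,1) for j in(-1,0,1)),1) for a in np.arange(-.7,.8,.2)])
  for n,ps in(("scene",[(355+183/6,264+152/6),(355+230/6,264+136/6),(355+158/6,264+162/6)]),("top",[(208+203/6,218+172/6),(208+222/6,218+148/6),(208+237/6,218+127/6)])):
    p=[atz(n,*q,80)[:2] for q in ps]; c=(p[0]+p[1])/2; w=p[2]-c; e=p[1]-p[0]
    print(n,c.round(1),np.degrees(np.arctan2(w[1],w[0])),np.degrees(np.arctan2(e[1],e[0])),np.hypot(*e))
E
python3 fit.py
```

```text
Traceback (most recent call last):
  File "fit.py", line 20, in <module>
    r=differential_evolution(f,[(430,450),(-218,-198),(-.79,.79)],seed=1,maxiter=60,polish=False)
  File "fit.py", line 19, in <lambda>
    f=lambda p:((silh(n,hull(n,p[0],p[1],p[2],78,146),b)-m)**2).sum()
                        ~~~~^^^^^^^^^^^^^^^^^^^^^^^^^
  File "fit.py", line 6, in hull
    P=[proj(n,(x+c*i-q*j,y+q*i+c*j,z)) for i in(-13,13) for j in(-13,13) for z in(z0,z1)]
       ~~~~^^^^^^^^^^^^^^^^^^^^^^^^^^^
  File "h.py", line 11, in proj
    f,cx,cy,T=cal(n); q=T[:3,:3].T@(np.array(p)-T[:3,3]); return f*q[0]/q[2]+cx,f*q[1]/q[2]+cy
              ~~~^^^
  File "h.py", line 4, in cal
    c=ctrl.calibration(n); f=240/np.tan(np.radians(c["vfov"])/2); return f,c["cx"],c["cy"],np.array(c["extrinsics"])
ValueError: time passes only in moves, steps and waits
```

Calibration calls are rate-limited without time passing; cache them.

```bash
sed -i 's/^def cal(n)/import functools\n@functools.cache\ndef cal(n)/' h.py; python3 fit.py
```

```text
scene [ 438.8  -208.     -0.44] 38.70579008073818 390.0 [np.float64(76.6), np.float64(42.6), np.float64(49.9), np.float64(61.2), np.float64(66.9), np.float64(63.2), np.float64(54.4), np.float64(63.7)]
top [ 4.3923e+02 -2.0908e+02 -1.0000e-01] 22.760353710111495 177.0 [np.float64(42.1), np.float64(30.4), np.float64(25.2), np.float64(24.3), np.float64(28.6), np.float64(35.3), np.float64(38.8), np.float64(41.3)]
scene [485.2 162.5] -29.117404386990152 149.29098999819982 16.71412942437023
top [487.  158.1] -33.24743550876836 -35.06314366180277 12.796468022089199
```

play_rows:
  targets:
    - [0, 34.01, -30.27, 0, -53.3]
    - [0, 34.01, -30.27, 0, -53.3]
    - [0, 34.01, -30.27, 0, -53.3]
    - [0, 34.01, -30.27, 0, -53.3]
    - [0, 34.01, -30.27, 0, -53.3]
    - [0, 34.01, -30.27, 0, -53.3]
    - [0, 34.01, -30.27, 0, -53.3]
    - [0, 34.01, -30.27, 0, -53.3]
    - [0, 34.01, -30.27, 0, -53.3]
    - [0, 34.01, -30.27, 0, -53.3]

```text
clock: 2.9
eef_pos: [442.8, -201.6, 257.0]
tool_rot: [3.139, -0.004, 1.294]
force: [0.5, -1.5, 0.4]
width: 85.3
gripper_force: 0.0
```

play_rows:
  targets:
    - [0, 0, 0, 0, 0]
    - [0, 0, 0, 4, 0]
    - [0, 0, 0, 8, 0]
    - [0, 0, 0, 11, 0]
    - [0, 0, 0, 12.43, 0]
    - [0, 0, 0, 12.43, 0]
    - [1, 0, 0, 12.43, 0]
    - [1, 0, 0, 12.43, 0]
    - [1, 0, 0, 12.43, 0]
    - [1, 0, 0, 12.43, 0]

```text
clock: 3.9
eef_pos: [439.6, -208.8, 132.9]
tool_rot: [3.14, 0.0, 1.283]
force: [0.6, 0.6, 0.2]
width: 28.3
gripper_force: 1.5
```

play_rows:
  targets:
    - [1, 0, 0, 0, 0]
    - [1, 0, 0, 0, 0]
    - [1, 0, 0, 0, 0]
    - [1, 0, 0, 0, 0]

```text
clock: 4.3
eef_pos: [439.6, -208.7, 132.9]
tool_rot: [3.14, 0.001, 1.283]
force: [-1.4, 0.3, 7.2]
width: 25.6
gripper_force: 58.6
```

play_rows:
  targets:
    - [1, 0, 0, -1, 0]
    - [1, 0, 0, -3, 0]
    - [1, 0, 0, -6, 0]
    - [1, 0, 0, -9, 0]
    - [1, 0, 0, -12, 0]
    - [1, 0, 0, -14, 0]
    - [1, 0, 0, -15, 0]
    - [1, 0, 0, -15, 0]
    - [1, 0, 0, -15, 0]

```text
clock: 5.2
eef_pos: [438.6, -208.2, 281.3]
tool_rot: [-3.14, -0.0, 1.283]
force: [-1.0, -0.1, -2.3]
width: 24.9
gripper_force: 59.0
```

```bash
python3 - <<'E'
from h import *
s=ctrl.read_state();print(s["eef_pos"],s["tool_rot"],s["force"],s["torque"],s["qpos"].round(2)); e=s["eef_pos"]
tip=e+np.array([0,0,-124.]) 
o=[]
for n in("scene","top"):
    im,d=ctrl.get_image(n); u,v=map(int,proj(n,tip)); print(n,u,v); c=im[v-28:v+22,u-33:u+33]; o.append(cv2.resize(c,(396,300),interpolation=cv2.INTER_CUBIC)[:,:,::-1])
cv2.imwrite("pics/lift.png",np.hstack(o))
E
```

```text
[ 438.55576671 -208.22603595  281.33465575] [-3.14019467e+00 -1.00915995e-04  1.28299838e+00] [-1.01709081 -0.12497443 -2.28401929] [-0.03529588  0.05377754  0.00180525] [ 0.59  0.37 -0.27  1.92  0.13  0.86 -0.04]
scene 260 153
top 394 262
```

View pics/lift.png

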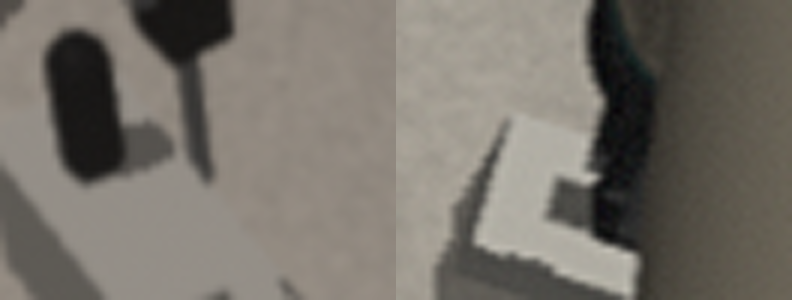

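play_rows:
  targets:
    - [1, 2, -0.3, 0, 0]
    - [1, 6, -1, 0, -3]
    - [1, 10.5, -1.7, 0, -8]
    - [1, 15, -2.4, 0, -14]
    - [1, 19.5, -3.1, 0.5, -20]
    - [1, 24, -3.8, 1, -26]
    - [1, 28.5, -4.6, 2, -32]
    - [1, 33, -5.3, 3, -35.5]
    - [1, 36, -5.8, 3.7, -35.5]
    - [1, 36.83, -5.93, 3.7, -35.5]

```text
clock: 6.3
eef_pos: [485.6, 165.9, 243.2]
tool_rot: [-3.139, -0.003, 1.909]
force: [-0.4, -0.1, -1.6]
width: 25.1
gripper_force: 59.0
```

play_rows:
  targets:
    - [1, 0, 0, 0, 0]
    - [1, 0, 0, 0, 0]
    - [1, 0, 0, 0, 0]

```text
clock: 6.6
eef_pos: [486.9, 159.5, 244.9]
tool_rot: [-3.141, 0.001, 1.9]
force: [-0.4, 0.0, -1.3]
width: 25.3
gripper_force: 59.0
```

```bash
python3 - <<'E'
from h import *
s=ctrl.read_state();print(s["eef_pos"],s["tool_rot"],s["force"],s["torque"],s["qpos"].round(2)); e=s["eef_pos"]
tip=e+np.array([0,0,-124.9]) 
o=[]
for n in("scene","top"):
    im,d=ctrl.get_image(n); u,v=map(int,proj(n,tip)); print(n,u,v,u-33,v-28); c=im[v-28:v+22,u-33:u+33]; o.append(cv2.resize(c,(396,300),interpolation=cv2.INTER_CUBIC)[:,:,::-1])
cv2.imwrite("pics/cam1.png",np.hstack(o))
E
```

```text
[486.93573378 159.50359999 244.90268577] [-3.14080483e+00  1.21602870e-03  1.89986655e+00] [-0.38148406  0.00813592 -1.3325818 ] [ 0.00945211 -0.0366748  -0.00127975] [-0.05  0.48 -0.47  1.9   0.29  0.83 -0.34]
scene 390 278 357 250
top 240 241 207 213
```

View pics/cam1.png

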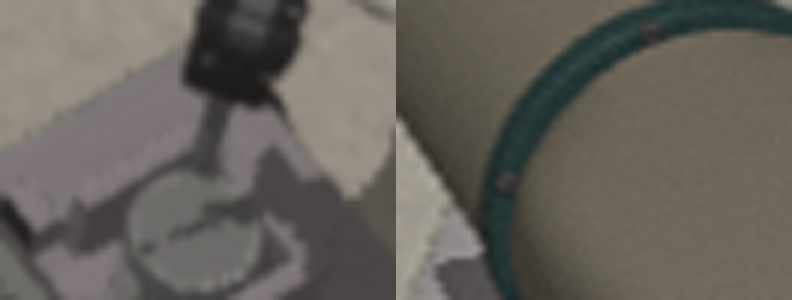

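```bash
cat > disc.py <<'E'
from h import *
from scipy.optimize import minimize
# disc centre from saved initial pictures: greenish disc inside, purple ring outside
T=np.linspace(0,2*np.pi,72,endpoint=False)
def samp(g,n,x,y,r,t=T):
    q=np.array([proj(n,(x+r*np.cos(a),y+r*np.sin(a),80)) for a in t],np.float32); return cv2.remap(g,q[:,:1],q[:,1:],cv2.INTER_CUBIC).ravel()
for n in("scene","top"):
    im=cv2.imread(f"pics/{n}0.png").astype(np.float32); g=im[...,1]-im[...,2]*.5-im[...,0]*.5
    best=[]
    for x in np.arange(481,494,.5):
        for y in np.arange(154,170,.5):
            i=np.r_[samp(g,n,x,y,19.5),samp(g,n,x,y,17)]; o=samp(g,n,x,y,24.5)
            best.append((np.mean(i)-np.median(o)-i.std(),x,y))
    best.sort(reverse=True); b=np.array(best[:12]); print(n,b[0].round(2),b[:,1:].mean(0).round(2),b[:,1:].std(0).round(2))
    x,y=b[:,1:].mean(0); G=im.mean(2)
    # slot angle: darkest diameter
    A=np.radians(np.arange(-50,0,2.)); pr=[]
    for a in A:
        v=np.mean([samp(G,n,x-s*np.sin(a),y+s*np.cos(a),r,[a,a+np.pi]).mean() for s in(0,) for r in(1,3,5,7)]); pr.append(v)
    print(np.c_[np.degrees(A),pr][np.argsort(pr)[:5]].round(1).tolist())
im,d=ctrl.get_image("scene"); g=im.mean(2).astype(np.float32); e=ctrl.read_state()["eef_pos"]
for h in(60,50,40,30,22,12,8,4):   # shank/blade cross-sections
    u,v=proj("scene",e+[0,0,-124.9+h]); xs=np.arange(-9,9.1,1); row=cv2.remap(g,(u+xs).astype(np.float32)[None],np.full((1,19),v,np.float32),cv2.INTER_LINEAR)[0]
    print(h,round(u,1),round(v,1),row.astype(int).tolist())
E
python3 disc.py
```

```text
scene [  1.91 486.   160.  ] [485.71 161.33] [0.69 0.96]
[[-28.0, 75.7], [-30.0, 75.8], [-26.0, 75.9], [-32.0, 76.0], [-24.0, 76.1]]
top [  2.85 486.   161.  ] [486.58 161.21] [0.61 0.43]
[[-36.0, 84.4], [-38.0, 84.5], [-34.0, 84.7], [-40.0, 84.7], [-32.0, 85.2]]
60 395.6 263.6 [104, 74, 49, 37, 32, 29, 28, 28, 28, 28, 28, 29, 29, 31, 37, 53, 89, 124, 138]
50 394.7 266.2 [121, 120, 118, 116, 108, 83, 58, 46, 42, 39, 39, 40, 36, 31, 31, 37, 42, 63, 109]
40 393.9 268.8 [118, 118, 119, 116, 118, 107, 77, 61, 58, 62, 82, 107, 116, 113, 111, 112, 115, 110, 90]
30 393.1 271.3 [119, 119, 123, 123, 121, 113, 86, 68, 61, 64, 83, 113, 121, 121, 121, 120, 119, 119, 119]
22 392.5 273.3 [122, 124, 123, 120, 117, 105, 86, 73, 67, 67, 85, 109, 119, 122, 122, 122, 121, 117, 113]
12 391.7 275.8 [120, 114, 108, 93, 78, 75, 73, 69, 67, 65, 77, 98, 113, 118, 119, 120, 113, 95, 80]
8 391.4 276.8 [111, 99, 87, 78, 72, 70, 70, 69, 67, 65, 73, 91, 109, 118, 119, 118, 112, 95, 79]
4 391.1 277.7 [95, 83, 80, 82, 85, 80, 75, 72, 69, 66, 68, 80, 101, 116, 120, 118, 115, 101, 80]
```

play_rows:
  targets:
    - [1, 0, 0, 0, -8]
    - [1, 0, 0, 0.5, -16]
    - [1, 0, 0, 1, -24]
    - [1, 0, 0, 2, -32]
    - [1, 0, 0, 3, -39]
    - [1, 0, 0, 3.3, -41]
    - [1, 0, 0, 3.3, -41]
    - [1, 0, 0, 3.3, -41]
    - [1, 0, 0, 3.3, -41]
    - [1, 0, 0, 3.3, -41]

```text
clock: 7.75
eef_pos: [487.1, 161.7, 212.5]
tool_rot: [3.141, 0.001, 2.617]
force: [-0.2, 0.9, -0.2]
width: 24.9
gripper_force: 59.0
```

```bash
python3 - <<'E'
from h import *
s=ctrl.read_state();print(s["eef_pos"],s["tool_rot"],s["force"],s["torque"]); e=s["eef_pos"]
im,d=ctrl.get_image("scene"); u0,v0=357,258
c=im[v0:v0+50,u0:u0+66]; cv2.imwrite("pics/cam2.png",cv2.resize(c,(792,600),interpolation=cv2.INTER_CUBIC)[:,:,::-1])
print(proj("scene",e+[0,0,-124.9]),proj("scene",(485.9,162.9,80)))
print(ctrl.read_state()["eef_pos"])
E
```

```text
[487.07392684 161.71536656 212.4731911 ] [3.14108247e+00 7.76468759e-04 2.61747838e+00] [-0.23473393  0.90082915 -0.16225757] [0.00371636 0.0024185  0.04452511]
(np.float64(389.09939561660957), np.float64(286.7540297635876)) (np.float64(389.4113545702156), np.float64(288.37497100660664))
[487.01030661 161.70859322 212.38506539]
```

View pics/cam2.png

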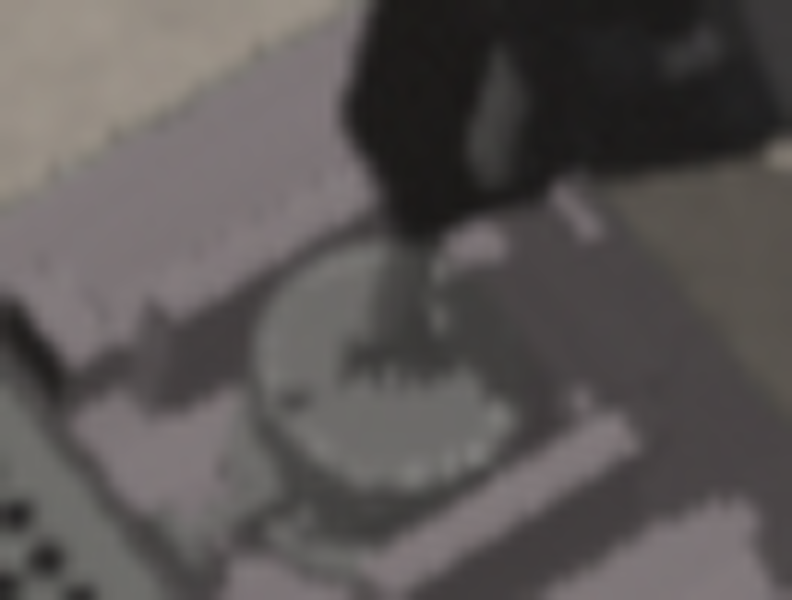

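play_rows:
  targets:
    - [1, 0.2, 0, 0.2, 0]
    - [1, 0.2, 0, 0.5, 0]
    - [1, 0.2, 0, 0.7, 0]
    - [1, 0.2, 0, 0.8, 0]
    - [1, 0.2, 0, 0.9, 0]
    - [1, 0.2, 0, 0.95, 0]
    - [1, 0.2, 0, 1.0, 0]
    - [1, 0.2, 0, 1.0, 0]

```text
clock: 8.6
eef_pos: [485.1, 162.5, 202.0]
tool_rot: [-3.142, -0.0, 2.618]
force: [-0.1, -0.1, -1.0]
width: 25.2
gripper_force: 59.0
```

play_rows:
  targets:
    - [1, 0, 0, 0.1, 0]
    - [1, 0, 0, 0.2, 0]
    - [1, 0, 0, 0.3, 0]
    - [1, 0, 0, 0.36, 0]
    - [1, 0, 0, 0.36, 0]

```text
clock: 9.1
eef_pos: [485.0, 162.4, 198.2]
tool_rot: [-3.141, -0.0, 2.618]
force: [0.0, -0.8, -1.1]
width: 25.5
gripper_force: 59.1
```

play_rows:
  targets:
    - [1, 0, 0, 0, 3]
    - [1, 0, 0, 0, 6]
    - [1, 0, 0, 0, 9]
    - [1, 0, 0, 0, 12]
    - [1, 0, 0, 0, 15]
    - [1, 0, 0, 0, 18]
    - [1, 0, 0, 0, 18]

```text
clock: 9.8
eef_pos: [484.7, 162.3, 198.2]
tool_rot: [-3.14, 0.0, 2.304]
force: [-1.0, -0.1, -2.5]
width: 25.1
gripper_force: 58.9
```

```bash
cat > s.py <<'E'
from cell import ctrl
s=ctrl.read_state();print(s["clock"],s["eef_pos"].round(2),s["tool_rot"].round(4),s["force"].round(2),s["torque"].round(3),s["tau"][6].round(3))
E
python3 s.py
```

```text
9.8 [484.67 162.32 198.18] [-3.1404e+00  1.0000e-04  2.3043e+00] [-1.01 -0.13 -2.52] [-0.235  0.229  0.107] -0.374
```

play_rows:
  targets:
    - [1, 0, 0, 0, 2]
    - [1, 0, 0, 0, 4]
    - [1, 0, 0, 0, 6]
    - [1, 0, 0, 0, 6]

```text
clock: 10.2
eef_pos: [484.8, 162.3, 198.2]
tool_rot: [-3.141, 0.0, 2.198]
force: [-0.6, -1.1, -2.7]
width: 25.5
gripper_force: 59.0
```

```bash
python3 s.py
```

```text
10.2 [484.8  162.35 198.22] [-3.1407e+00  1.0000e-04  2.1983e+00] [-0.65 -1.08 -2.75] [-0.257  0.357  0.094] -0.285
```

play_rows:
  targets:
    - [1, 0, 0, 0, 2]
    - [1, 0, 0, 0, 4]
    - [1, 0, 0, 0, 4]

```text
clock: 10.5
eef_pos: [484.8, 162.4, 198.2]
tool_rot: [-3.141, 0.0, 2.128]
force: [-0.7, -1.1, -3.8]
width: 25.1
gripper_force: 59.1
```

```bash
python3 s.py
```

```text
10.5 [484.84 162.41 198.25] [-3.1409  0.      2.1282] [-0.74 -1.12 -3.83] [-0.318  0.43   0.04 ] -0.283
```

```bash
python3 - <<'E'
from h import *
im,d=ctrl.get_image("scene"); u0,v0=357,258
c=im[v0:v0+50,u0:u0+66]; cv2.imwrite("pics/cam3.png",cv2.resize(c,(792,600),interpolation=cv2.INTER_CUBIC)[:,:,::-1])
E
python3 s.py
```

```text
10.55 [484.85 162.45 198.27] [-3.1409e+00  1.0000e-04  2.1293e+00] [-2.08 -1.54 -3.1 ] [-0.332  0.406  0.119] -0.164
```

View pics/cam3.png

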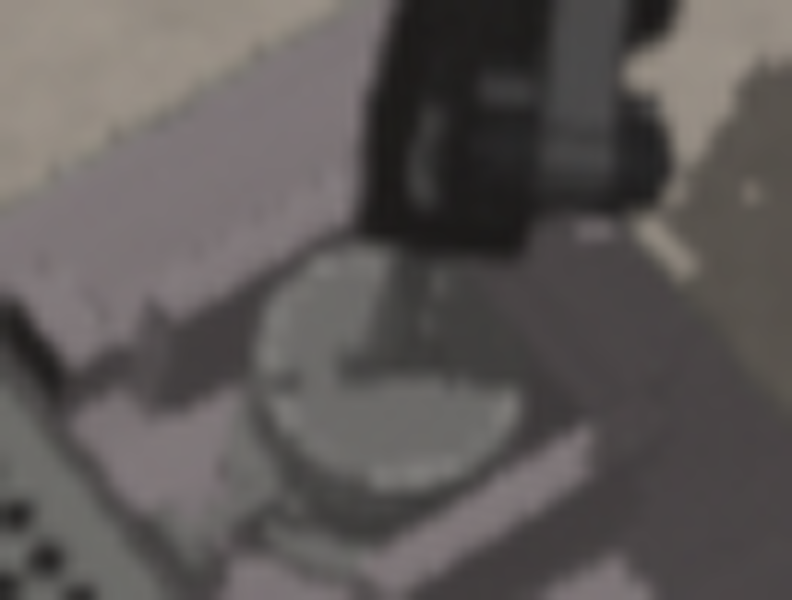

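```bash
python3 - <<'E'
from h import *
c=atz("scene",357+388/12-.5,258+363/12-.5,80)
for p in((293,402),(288,380)):
    w=atz("scene",357+p[0]/12-.5,258+p[1]/12-.5,80)-c; print(np.degrees(np.arctan2(w[1],w[0])),np.hypot(w[0],w[1]))
E
```

```text
-27.123458840653072 17.357678731684324
-40.25910016167369 16.716497450004155
```

play_rows:
  targets:
    - [1, 0, 0, 0, 2]
    - [1, 0, 0, 0, 4]
    - [1, 0, 0, 0, 4]

```text
clock: 10.85
eef_pos: [484.9, 162.5, 198.3]
tool_rot: [-3.141, 0.0, 2.058]
force: [-1.7, -1.5, -4.4]
width: 25.4
gripper_force: 59.1
```

```bash
python3 s.py
```

```text
10.85 [484.93 162.48 198.32] [-3.1411e+00  1.0000e-04  2.0584e+00] [-1.72 -1.47 -4.36] [-0.376  0.47   0.161] -0.283
```

play_rows:
  targets:
    - [1, 0, -0.03, 0, 2]
    - [1, 0, -0.05, 0, 4]
    - [1, 0, -0.05, 0, 4]

```text
clock: 11.15
eef_pos: [484.9, 162.4, 198.5]
tool_rot: [3.141, 0.0, 1.989]
force: [-0.7, -1.3, -5.2]
width: 24.9
gripper_force: 59.1
```

```bash
python3 s.py
```

```text
11.15 [484.86 162.42 198.46] [3.1411e+00 1.0000e-04 1.9886e+00] [-0.69 -1.25 -5.18] [-0.26   0.174  0.075] -0.284
```

play_rows:
  targets:
    - [1, 0, 0, 0, 2]
    - [1, 0, 0, 0, 4]
    - [1, 0, 0, 0, 4]

```text
clock: 11.45
eef_pos: [484.9, 162.4, 198.5]
tool_rot: [3.141, 0.0, 1.919]
force: [-0.2, -0.4, -5.3]
width: 25.5
gripper_force: 59.2
```

```bash
python3 s.py
```

```text
11.45 [484.86 162.42 198.51] [3.1411e+00 1.0000e-04 1.9187e+00] [-0.23 -0.4  -5.27] [-0.265  0.197  0.069] -0.287
```

```bash
cat > mon.py <<'E'
from h import *
T=[];D=[];A=[]
ref=cv2.cvtColor(cv2.imread("pics/scene0.png"),cv2.COLOR_BGR2GRAY).astype(np.float32)
a=np.array(proj("scene",(594,126,72))); J=np.array(proj("scene",(594-9.5,126+3.12,72)))-a; J/=10
c=atz("scene",357+388/12-.5,258+363/12-.5,80)
x0,y0,w,h=302,293,76,62
w2=cv2.createHanningWindow((w,h),cv2.CV_32F)
for i in range(5):
    im,_=ctrl.get_image("scene"); s=ctrl.read_state(); T.append(np.r_[s["force"],s["torque"]])
    g=cv2.cvtColor(im,cv2.COLOR_RGB2GRAY).astype(np.float32)
    (dx,dy),q=cv2.phaseCorrelate(ref[y0:y0+h,x0:x0+w].copy(),g[y0:y0+h,x0:x0+w].copy(),w2); D.append((dx,dy))
    t=np.radians(np.arange(-110,-15,1)); r=17
    P=np.array([proj("scene",(c[0]+r*np.cos(k),c[1]+r*np.sin(k),80)) for k in t],np.float32)
    A.append(cv2.remap(g,P[:,:1],P[:,1:],cv2.INTER_CUBIC).ravel())
A=np.mean(A,0); A=cv2.GaussianBlur(A[None],(9,1),0)[0]
D=np.mean(D,0); T=np.mean(T,0)
print(s["clock"],s["eef_pos"].round(1),"yaw",np.degrees(s["tool_rot"][2]).round(1),"F",T[:3].round(1),"M",T[3:].round(3))
print("carrier px",D.round(3),"mm",round(D@J/(J@J),2),"mark",round(np.degrees(t[A.argmin()])),A[::5].astype(int).tolist())
E
python3 mon.py
```

```text
11.7 [484.9 162.4 198.5] yaw 110.0 F [-0.3 -0.9 -4.9] M [-0.233  0.09   0.073]
carrier px [ 0.265 -0.191] mm 0.64 mark -50 [107, 107, 108, 109, 110, 112, 113, 114, 112, 108, 98, 85, 76, 86, 102, 111, 113, 111, 111]
```

play_rows:
  targets:
    - [1, 0, 0, 0, 2]
    - [1, 0, 0, 0, 4]
    - [1, 0, 0, 0, 5]
    - [1, 0, 0, 0, 5]

```text
clock: 12.1
eef_pos: [484.9, 162.5, 198.5]
tool_rot: [3.141, 0.0, 1.832]
force: [0.3, -0.5, -4.4]
width: 25.5
gripper_force: 59.3
```

```bash
python3 mon.py
```

```text
12.35 [484.9 162.4 198.5] yaw 105.0 F [ 0.4 -0.7 -4.3] M [-0.19  -0.111  0.117]
carrier px [ 0.24  -0.194] mm 0.6 mark -55 [108, 108, 110, 111, 112, 112, 112, 112, 110, 102, 87, 77, 84, 98, 109, 109, 108, 109, 109]
```

play_rows:
  targets:
    - [1, 0, 0, 0, 2]
    - [1, 0, 0, 0, 4]
    - [1, 0, 0, 0, 4]

```text
clock: 12.65
eef_pos: [484.9, 162.4, 198.5]
tool_rot: [3.141, -0.0, 1.762]
force: [0.3, -1.1, -5.4]
width: 25.5
gripper_force: 59.3
```

```bash
python3 mon.py
```

```text
12.9 [484.9 162.4 198.5] yaw 101.0 F [ 0.7 -0.4 -4.2] M [-0.17  -0.315  0.098]
carrier px [ 0.654 -0.213] mm 1.31 mark -58 [107, 108, 111, 113, 113, 112, 112, 113, 108, 94, 83, 85, 100, 108, 111, 112, 111, 111, 110]
```

play_rows:
  targets:
    - [1, 0, 0, 0, 2]
    - [1, 0, 0, 0, 4]
    - [1, 0, 0, 0, 4]

```text
clock: 13.2
eef_pos: [484.9, 162.4, 198.5]
tool_rot: [3.141, -0.0, 1.692]
force: [1.2, -0.0, -3.7]
width: 25.4
gripper_force: 59.3
```

```bash
python3 mon.py
```

```text
13.45 [484.9 162.4 198.5] yaw 97.0 F [ 1.9 -0.6 -4.1] M [-0.166 -0.554  0.101]
carrier px [ 0.416 -0.219] mm 0.92 mark -63 [108, 110, 113, 114, 112, 111, 112, 108, 96, 81, 82, 95, 106, 111, 111, 112, 111, 110, 109]
```

play_rows:
  targets:
    - [1, 0, 0, 0, 2]
    - [1, 0, 0, 0, 4]
    - [1, 0, 0, 0, 4]

```text
clock: 13.75
eef_pos: [484.9, 162.4, 198.5]
tool_rot: [3.141, -0.0, 1.622]
force: [1.5, -1.1, -5.0]
width: 25.5
gripper_force: 59.4
```

```bash
python3 mon.py
```

```text
14.0 [484.9 162.4 198.5] yaw 93.0 F [ 2.7 -0.1 -3.5] M [-0.111 -0.76   0.126]
carrier px [ 0.821 -0.34 ] mm 1.72 mark -66 [108, 108, 108, 108, 109, 109, 108, 99, 87, 81, 93, 107, 110, 109, 109, 109, 108, 108, 109]
```

play_rows:
  targets:
    - [1, 0, 0.04, 0, 1]
    - [1, 0, 0.06, 0, 3]
    - [1, 0, 0.06, 0, 3]

```text
clock: 14.3
eef_pos: [485.1, 162.4, 198.4]
tool_rot: [-3.141, 0.0, 1.57]
force: [1.4, -0.1, -2.9]
width: 25.5
gripper_force: 59.6
```

```bash
python3 mon.py
```

```text
14.55 [485.1 162.4 198.4] yaw 90.0 F [ 1.3 -0.1 -2.6] M [-0.138 -0.453  0.113]
carrier px [-11.582  16.15 ] mm -35.91 mark -69 [108, 109, 110, 111, 111, 109, 102, 85, 72, 80, 95, 106, 108, 108, 109, 110, 110, 109, 109]
```

play_rows:
  targets:
    - [1, 0, 0, 0, 2]
    - [1, 0, 0, 0, 3]
    - [1, 0, 0, 0, 3]

```text
clock: 14.85
eef_pos: [485.2, 162.4, 198.4]
tool_rot: [-3.142, 0.0, 1.518]
force: [0.2, -0.2, -2.3]
width: 25.1
gripper_force: 59.7
```

```bash
python3 mon.py
```

```text
15.1 [485.2 162.4 198.4] yaw 87.0 F [ 1.   0.1 -1.9] M [-0.1   -0.355  0.151]
carrier px [ 0.776 -0.883] mm 2.2 mark -73 [110, 111, 112, 111, 110, 104, 93, 82, 85, 101, 111, 111, 110, 110, 111, 111, 110, 109, 108]
```

play_rows:
  targets:
    - [1, 0, 0, 0, 1]
    - [1, 0, 0, 0, 2]
    - [1, 0, 0, 0, 2]

```text
clock: 15.4
eef_pos: [485.3, 162.4, 198.4]
tool_rot: [3.142, 0.0, 1.483]
force: [1.2, 0.3, -2.7]
width: 25.6
gripper_force: 59.7
```

```bash
python3 mon.py
```

```text
15.65 [485.3 162.4 198.4] yaw 85.0 F [ 1.1 -0.4 -2.2] M [-0.128 -0.295  0.123]
carrier px [ 0.521 -0.81 ] mm 1.7 mark -75 [112, 111, 111, 110, 110, 103, 89, 80, 88, 102, 110, 111, 112, 111, 110, 109, 108, 109, 109]
```

play_rows:
  targets:
    - [1, 0, 0, 0, 1]
    - [1, 0, 0, 0, 2]
    - [1, 0, 0, 0, 2]

```text
clock: 15.95
eef_pos: [485.3, 162.4, 198.4]
tool_rot: [3.141, 0.0, 1.448]
force: [1.3, -0.0, -2.7]
width: 25.1
gripper_force: 59.7
```

```bash
python3 mon.py
```

```text
16.2 [485.3 162.4 198.4] yaw 83.0 F [ 0.9 -0.5 -2.2] M [-0.123 -0.399  0.145]
carrier px [ 0.354 -0.859] mm 1.47 mark -75 [110, 110, 111, 112, 112, 104, 90, 83, 90, 104, 110, 109, 110, 111, 112, 113, 112, 111, 109]
```

play_rows:
  targets:
    - [1, 0, 0, 0, 1]
    - [1, 0, 0, 0, 2]
    - [1, 0, 0, 0, 2]

```text
clock: 16.5
eef_pos: [485.4, 162.4, 198.4]
tool_rot: [3.141, 0.0, 1.413]
force: [1.0, 0.2, -2.7]
width: 25.2
gripper_force: 59.7
```

```bash
python3 mon.py
```

```text
16.75 [485.4 162.4 198.4] yaw 81.0 F [ 1.2 -0.3 -2.3] M [-0.185 -0.482  0.131]
carrier px [ 0.298 -0.867] mm 1.39 mark -78 [110, 110, 110, 109, 106, 94, 80, 81, 96, 107, 111, 111, 110, 110, 110, 110, 110, 111, 111]
```

play_rows:
  targets:
    - [1, 0, 0, 0, 1]
    - [1, 0, 0, 0, 2]
    - [1, 0, 0, 0, 2]

```text
clock: 17.05
eef_pos: [485.4, 162.3, 198.5]
tool_rot: [3.141, -0.0, 1.378]
force: [1.6, 0.1, -2.6]
width: 25.5
gripper_force: 59.6
```

```bash
python3 mon.py
```

```text
17.3 [485.4 162.4 198.5] yaw 79.0 F [ 1.8 -0.5 -2.9] M [-0.211 -0.628  0.176]
carrier px [ 0.295 -0.849] mm 1.36 mark -78 [112, 112, 112, 110, 106, 93, 80, 84, 99, 109, 112, 111, 110, 110, 109, 109, 110, 109, 109]
```

play_rows:
  targets:
    - [1, 0, 0, 0, 1]
    - [1, 0, 0, 0, 2]
    - [1, 0, 0, 0, 2]

```text
clock: 17.6
eef_pos: [485.4, 162.3, 198.4]
tool_rot: [3.141, -0.0, 1.343]
force: [2.1, -1.1, -3.8]
width: 25.3
gripper_force: 59.5
```

```bash
python3 mon.py
```

```text
17.85 [485.4 162.3 198.4] yaw 77.0 F [ 2.6 -0.8 -2.9] M [-0.257 -0.79   0.174]
carrier px [ 0.3   -0.844] mm 1.36 mark -80 [111, 111, 112, 109, 101, 86, 74, 84, 102, 109, 110, 109, 110, 110, 110, 111, 110, 110, 109]
```

play_rows:
  targets:
    - [1, 0, 0.03, 0, 1]
    - [1, 0, 0.03, 0, 2]
    - [1, 0, 0.03, 0, 2]

```text
clock: 18.15
eef_pos: [485.5, 162.3, 198.4]
tool_rot: [-3.142, 0.0, 1.309]
force: [2.3, 0.1, -2.5]
width: 25.6
gripper_force: 59.6
```

```bash
python3 mon.py; python3 mon.py
```

```text
18.4 [485.5 162.4 198.4] yaw 75.0 F [ 1.9 -0.8 -2.6] M [-0.193 -0.673  0.193]
carrier px [ 0.287 -0.811] mm 1.31 mark -81 [111, 111, 112, 108, 98, 83, 79, 92, 106, 111, 112, 112, 110, 109, 109, 110, 110, 109, 109]
18.65 [485.6 162.4 198.4] yaw 75.0 F [ 2.  -0.7 -2.8] M [-0.203 -0.651  0.202]
carrier px [ 0.282 -0.837] mm 1.33 mark -80 [111, 111, 111, 108, 101, 88, 81, 92, 106, 109, 110, 109, 108, 109, 109, 110, 111, 110, 109]
```

play_rows:
  targets:
    - [1, 0, 0, 0, -2]
    - [1, 0, 0, 0, -4]
    - [1, 0, 0, -0.5, -4]
    - [1, 0, 0, -1.2, -4]
    - [1, 0, 0, -2.5, -4]
    - [1, 0, 0, -5, -4]
    - [1, 0, 0, -8, -1]
    - [1, 0, 0, -8.5, 1.5]
    - [1, 0, 0, -8.5, 1.5]
    - [1, 0, 0, -8.5, 1.5]

```text
clock: 19.65
eef_pos: [484.7, 162.2, 283.4]
tool_rot: [-3.141, 0.001, 1.284]
force: [-0.2, -0.6, -1.6]
width: 25.8
gripper_force: 60.0
```

```bash
python3 mon.py; python3 - <<'E'
from h import *
im,d=ctrl.get_image("scene"); e=ctrl.read_state()["eef_pos"]
a=im[258:308,357:423]; u,v=map(int,proj("scene",e+[0,0,-105])); b=im[v-25:v+25,u-33:u+33]
cv2.imwrite("pics/out.png",np.hstack([cv2.resize(x,(396,300),interpolation=cv2.INTER_CUBIC) for x in(a,b)])[:,:,::-1])
E
```

```text
19.9 [485.1 162.2 282.8] yaw 73.5 F [ 0.3  0.4 -1. ] M [ 0.026 -0.018 -0.028]
carrier px [ 0.29  -0.833] mm 1.34 mark -80 [111, 111, 111, 110, 105, 92, 84, 94, 108, 112, 113, 113, 111, 110, 110, 109, 109, 109, 109]
```

View pics/out.png

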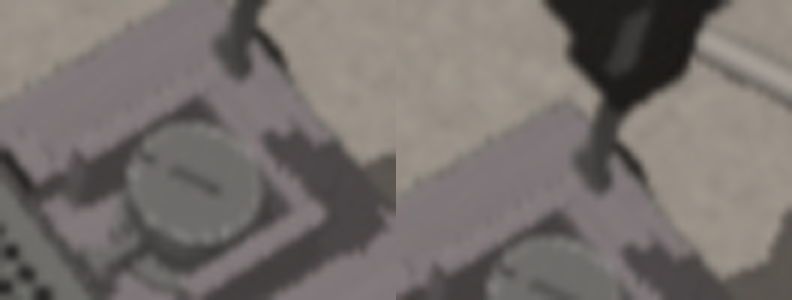

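play_rows:
  targets:
    - [1, -2, 0.3, 0, 0]
    - [1, -6, 1, 0, 0]
    - [1, -10.5, 1.75, 0, 0]
    - [1, -15, 2.5, 0, 0]
    - [1, -19.5, 3.25, 0, 0]
    - [1, -24, 4, 0, 0]
    - [1, -28.5, 4.75, 0, 0]
    - [1, -33, 5.5, 0, 0]
    - [1, -36, 6.05, 0, 0]
    - [1, -36.85, 6.16, 0, 0]

```text
clock: 20.95
eef_pos: [438.9, -212.8, 283.1]
tool_rot: [-3.141, 0.002, 1.277]
force: [-1.2, 0.2, -0.9]
width: 25.3
gripper_force: 60.0
```

play_rows:
  targets:
    - [1, 0, 0, 0, 0]
    - [1, 0, 0, 1, 0]
    - [1, 0, 0, 3, 0]
    - [1, 0, 0, 5, 0]
    - [1, 0, 0, 6, 0]
    - [1, 0, 0, 6.5, 0]
    - [1, 0, 0, 6.5, 0]
    - [1, 0, 0, 6.5, 0]

```text
clock: 21.75
eef_pos: [440.6, -208.3, 218.9]
tool_rot: [3.141, -0.0, 1.284]
force: [-0.2, -0.5, -0.2]
width: 25.4
gripper_force: 60.0
```

```bash
python3 s.py; python3 - <<'E'
from h import *
im,d=ctrl.get_image("scene"); e=ctrl.read_state()["eef_pos"]
u,v=map(int,proj("scene",e+[0,0,-110])); b=im[v-25:v+25,u-33:u+33]
cv2.imwrite("pics/st.png",cv2.resize(b,(792,600),interpolation=cv2.INTER_CUBIC)[:,:,::-1])
E
```

```text
21.75 [ 440.6  -208.29  218.89] [ 3.1406 -0.      1.2837] [-0.17 -0.46 -0.22] [ 0.013 -0.039 -0.026] -0.003
```

View pics/st.png

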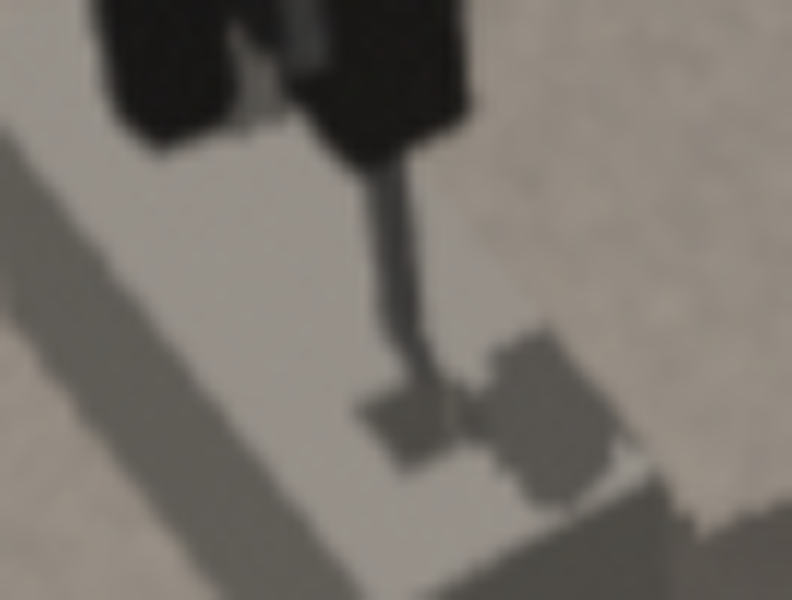

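play_rows:
  targets:
    - [1, 0, -0.1, 0.5, 0]
    - [1, 0, -0.1, 1.2, 0]
    - [1, 0, -0.1, 2, 0]
    - [1, 0, -0.1, 3, 0]
    - [1, 0, -0.1, 3, 0]

```text
clock: 22.3
eef_pos: [438.1, -207.9, 186.8]
tool_rot: [-3.138, -0.0, 1.283]
force: [-0.0, -0.3, -1.3]
width: 25.3
gripper_force: 60.0
```

play_rows:
  targets:
    - [1, 0, 0, 1, 0]
    - [1, 0, 0, 2.5, 0]
    - [1, 0, 0, 4, 0]
    - [1, 0, 0, 4.8, 0]
    - [1, 0, 0, 5.2, 0]
    - [1, 0, 0, 5.3, 0]
    - [1, 0, 0, 5.3, 0]

```text
clock: 23.0
eef_pos: [439.3, -208.3, 135.6]
tool_rot: [3.141, 0.0, 1.283]
force: [-0.1, 0.1, -0.4]
width: 25.1
gripper_force: 60.0
```

play_rows:
  targets:
    - [1, 0, 0, 0.1, 0]
    - [1, 0, 0, 0.2, 0]
    - [1, 0, 0, 0.25, 0]
    - [1, 0, 0, 0.25, 0]

```text
clock: 23.4
eef_pos: [439.1, -208.3, 133.0]
tool_rot: [3.141, 0.0, 1.283]
force: [-0.1, 0.4, -0.2]
width: 25.6
gripper_force: 60.0
```

Down to the grasp height with no contact force; release and retreat.

play_rows:
  targets:
    - [0.8, 0, 0, 0, 0]
    - [0.5, 0, 0, 0, 0]
    - [0, 0, 0, 0, 0]
    - [0, 0, 0, 0, 0]
    - [0, 0, 0, 0, 0]
    - [0, 0, 0, 0, 0]
    - [0, 0, 0, -2, 0]
    - [0, 0, 0, -5, 0]
    - [0, 0, 0, -9, 0]
    - [0, 0, 0, -13, 0]

```text
clock: 24.4
eef_pos: [438.6, -208.0, 264.1]
tool_rot: [-3.14, -0.0, 1.283]
force: [0.8, -0.2, 0.1]
width: 85.4
gripper_force: 0.0
```

play_rows:
  targets:
    - [0, -2, 0, -1, 0]
    - [0, -5, -2, -1, 0]
    - [0, -9, -4, -1, 0]
    - [0, -13, -6, -1, 0]
    - [0, -17, -7, -1, 0]
    - [0, -21, -7, -1, 0]
    - [0, -25, -7, -1, 0]
    - [0, -25, -7, -1, 0]
    - [0, -25, -7, -1, 0]

```text
clock: 25.3
eef_pos: [300.4, -428.4, 272.5]
tool_rot: [-3.141, -0.001, 1.281]
force: [0.4, 0.0, 0.5]
width: 85.5
gripper_force: 0.0
```

```bash
python3 m.py 2>&1 | grep -E "driver|nut|stand|carrier"; python3 s.py; python3 - <<'E'
from h import *
o=[]
for n in("scene","top"):
    im,d=ctrl.get_image(n); u,v=map(int,proj(n,(440,-208,110))); o.append(cv2.resize(im[v-25:v+25,u-33:u+33],(396,300),interpolation=cv2.INTER_CUBIC)[:,:,::-1])
cv2.imwrite("pics/end.png",np.hstack(o))
E
```

```text
scene driver 0.56 130 [ 441.2 -207.4  144.6] 144.8 [ 440.3 -208.6] [29.2 25.6] 72.0
scene nut_spinner 0.74 42 [ 415.4 -293.5  139.6] 139.2 [ 415.7 -294.8] [15.2 18. ] 86.9
scene stand 0.62 983 [ 434.6 -246.2   77. ] 76.9 [ 427.1 -251.2] [161.7  61.4] 73.4
scene carrier 0.72 2816 [594.4 127.   71. ] 71.0 [592.1 126.3] [ 86.2 128.7] 71.9
top driver 0.51 108 [ 438.8 -209.1  145.5] 145.5 [ 439.2 -209.2] [25.9 25.2] 73.1
top nut_spinner 0.67 40 [ 412.5 -294.   139.9] 139.4 [ 412.2 -293.7] [17.  19.7] 1.3
top stand 0.73 990 [ 422.9 -252.3   77.2] 77.1 [ 426.5 -252. ] [160.2  60.7] 73.4
top carrier 0.64 1400 [589.9 125.6  71.1] 71.0 [591.  125.7] [ 85.4 128.6] 71.7
26.0 [ 301.05 -428.07  272.95] [3.1415 0.     1.2831] [-1.03  1.05  1.11] [-0.066 -0.037  0.009] -0.0
```

View pics/end.png

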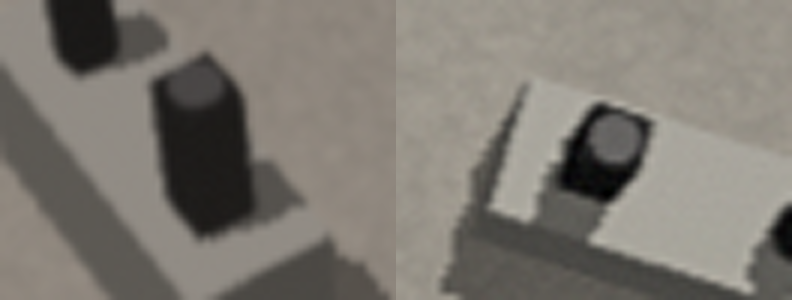

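```bash
python3 -c "
from cell import ctrl
print(ctrl.finish_job())"
```

```text
the job is handed in; nothing more can be done
None
```

I turned the cam clockwise with the screwdriver until it went tight at about 0.2 N m. By camera the carrier moved about 2.5 mm towards the buffers and stayed there; I put the clamping force at roughly 13 N, estimated from the torque, not measured. The screwdriver is back upright in its own hole and released, and the job is handed in; `finish_job` returned no verdict.

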